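# Set the bench stirrer to its fifth speed and start it

## Task

Start the bench stirrer at speed five: with a fingertip, push the blue wing of its speed selector clockwise, click by click, to the fifth white mark after the red off mark without going past it, then press the green start button right down and let it come back up. Do not pinch the wing, leave the button alone until the speed is set, and leave the flask on the plate and the vial, jar and timer where they stand.

Things in the scene. Friction and masses are not known exactly. Their poses are not given: they have to be found in the camera images.
- stirrer: White bench stirrer, fixed, 250 (x) x 200 (y) mm; origin on the worktop under its centre, -x side (control deck) to the robot. Flat grey deck, x -122 to -4 mm, 50 mm above the worktop; behind it (x over +6 mm) the housing is 60 mm high and carries a white plate, 110 mm across. In this frame the selector axis is at (-66, +36) mm, the green button at (-80, -62) mm.
- selector (a joint): Speed selector angle (rad), growing clockwise seen from above. Detent every 0.5236 rad (30 degrees): 0 = wing at the red off mark, k x 0.5236 = at the k-th white mark after it; the fifth is 2.618, the last the seventh. Starts at off, mark 1 or mark 2. Left free it snaps to the nearest detent: once past halfway it springs ahead to the next. Needs up to about 5 N at 32 mm from the axis.
- selector_axis (a point): On the selector's vertical axis, at the top face of its round grey skirt (84 mm across, top 63 mm above the worktop; a hub 24 mm across stands 20 mm above it). x axis along the wing, z up, turning with the selector: in the stirrer's frame the wing points 105 degrees anticlockwise from +x at joint value 0. The marks are dots on the deck, 50 mm from the axis, on a black ring.
- wing_tip (a point): Middle of the outer top edge of the blue wing. The wing is a straight upright fin on the skirt from 8 to 42 mm from the axis, 12 mm thick, rising 22 mm above the skirt (85 mm above the worktop). Axes as selector_axis.
- wing_left: Left half of the wing's thickness (6 mm), on the +y (anticlockwise) side of the wing's centre line: the flank, 6 mm from the centre line, to push on for turning clockwise. Origin on the selector axis, at the underside of the skirt, 51 mm above the worktop; axes as selector_axis.
- wing_right: Right half of the wing's thickness (6 mm), on the -y (clockwise) side; origin and axes as wing_left. Fingers pressing on both halves at once count as pinching.
- start (a joint): Green start button travel in m: 0 up, 0.006 right down; springs back by itself; 5 N pushes it right down (1.5 N to begin).
- start_top (a point): Centre of the top of the green start button (28 mm across, in a black collar 44 mm across and 12 mm high on the deck), 68 mm above the worktop when up; moves with it.
- plate_top (a point): Centre of the white plate's top, 70 mm above the worktop, 65 mm behind the stirrer's centre.
- flask: Loose conical glass flask, 80 mm across at the foot, 119 mm high, standing on the plate; origin at the centre of its foot.
- vial: Loose stoppered glass vial, 30 mm across, 70 mm high, standing close to the right side of the stirrer; origin at the centre of its foot.
- jar: Loose specimen jar with red lid, 64 mm across, 75 mm high, on the worktop to the left; origin under its centre.
- timer: Loose white bench timer, 45 x 70 x 29 mm, on the worktop to the right; origin under its centre.
Not all that is in view belongs to the job. There is more than one size of the flask; the job needs the middle-sized.

How it is judged:
By the outcome, as a careful person would: the job done as asked, in the order asked, and still so for the second after the job is handed in, with the robot touching nothing.
It also fails if it takes over 59 s, if anything falls off the work surface, if the arm or the gripper's body presses on something with over 40 N, if the wrist force passes 120 N, or if a joint passes its speed limit or range.

## Robot

A 6-joint arm with a two-finger parallel gripper is mounted at the origin on a cart in front of the work surface, level with it; the furniture and walls round the work are solid. World frame = base frame: x ahead of the robot, y to its left, z up, the work surface at z = 0. Lengths are in m, angles in rad, forces in N, time in s.
With the tool pointing down it reaches from about 0.2 to 0.875 m from the base axis. Payload 3.4 kg.
Tool frame: the origin (TCP) lies between the finger pads; the fingertips stand 25 mm ahead of it and the grasp point (between the pads) lies 6 mm ahead of it (r.nose_length is the z of the fingertips in the tool frame, in m); z points along the fingers, x is the direction in which the jaws open and shut, and the axes are right-handed (so a half turn about z gives the same grasp; the last joint's range is limited). The gripper opens to 94 mm and grips with 3 to 60 N. Pads are 16 mm wide; open, the fingers measure 119 mm over their backs; the gripper's body (75 mm by 177 mm) begins 78 mm behind the grasp point.
Start: joints at [1.038, 0.276, 1.505, -0, 1.361, -0.121], TCP at [0.23, 0.527, 0.23] pointing down, gripper open.
Joint ranges: [-2.89, 2.89], [-0.75, 2.08], [0.22, 2.7], [-1.18, 4.32], [0.11, 2.71], [-2.7, 2.7]. Speed limits (rad/s): [2.57, 2.57, 3.14, 3.14, 3.14, 3.14].

## Interface

Orientations are given as a unit quaternion [w, x, y, z].
In Python, from plant import r, gripper_to, inverse_kinematics, vision, models, telemetry gives the robot as it stands. Calls block until the motion is done:
- r.move_to(position, orientation): joint-space move of the TCP to a pose.
- r.move_l(position, rot=None, vel=0.15, guard=None): straight line of the TCP; rot=None keeps the orientation; vel is the mean speed in m/s. With guard (N) it stops when the force on the tool has changed by that much, and returns True; else False.
- r.movej(angles): joint-space move.
- gripper_to(opening, f_grip=None): finger opening in m; f_grip is the grip in N (None keeps the last); returns when the fingers have stopped.
- r.hold(seconds).
- inverse_kinematics(position, orientation): joint angles nearest the present ones, or None.
- vision.snapshot(name): name is "side" or "top"; returns the picture (400x640x3 uint8, red, green, blue); there is no depth.
- vision.get_calibration(name): a dict with "fx", "fy", "cx", "cy" (pixels), "D" ([k1, k2, p1, p2, k3] as OpenCV has them; the pictures are not rectified), "position" and "orientation" of the camera in the world. Camera axes: x right, y down, z forward; pixel columns grow to the right and rows downward; lengths in m; the calibration is good to about 2 mm. A picture is of the moment at which its call begins. get_calibration takes no time and is no camera call.
A pose or a line that the arm cannot do raises r.PlanningError and nothing moves.
- r.sign_off(): hands the job in, once; it reports no verdict.
Trained networks look in the newest picture that a camera, given by its name, has taken for a name from the list of things; names that differ only in an ending like _2 or _b are one class to them, and where a whole thing is asked for, a point or a joint stands for the part that bears it (a point fixed in the world has none). Each returns a list of dicts, best first, with "score" (0 to 1); they miss things now and then, are a little off and sometimes report something else, mostly with a low value. They report only what shows in the picture. A call takes as long as a camera call. They do not tell look-alikes from the thing itself.
- models.boxes_of(thing, camera): "at" ([x, y, z] in m, in world coordinates, good to about 4 mm: the middle of the surface that is visible of it).
- models.regions_of(thing, camera): "pixels" (400x640 bool, what is visible of it).
- models.mark_of(thing, camera): "at" ([x, y, z] in m, in world coordinates, good to about 4 mm: a listed point, or the origin of a listed thing).
Readings, each from a call of its own:
- telemetry.current_t(): time.
- telemetry.current_joints(): joint angles.
- telemetry.current_dq(): joint speeds.
- telemetry.current_joint_efforts(): joint torques, N m.
- telemetry.current_ee_pos(): TCP position.
- telemetry.current_tool_rot(): TCP orientation.
- telemetry.current_wrist_force(): force on the tool from outside, world axes, zero at the start.
- telemetry.current_torque(): the same for the moment, N m.
- telemetry.current_opening(): finger opening in m.
Only numpy, scipy, OpenCV 4.12 (cv2) and the standard library are available. Lean on these libraries where they do the work, as an engineer would, in place of code of your own. Each camera call takes 0.05 s, during which the arm holds its last target.

## Working session

There is one attempt and no reset: what is moved stays moved. The work goes in short steps, each a Python script; the robot and the scene stay as the last script left them, time stands still between calls to the robot, and variables do not carry over. Pictures are saved under pics/ and viewed, and the job is handed in when it is done.

```bash
ls; mkdir -p pics; python3 - <<'E'
from plant import r, vision, models, telemetry
import cv2
for n in("side","top"):
    im=vision.snapshot(n); cv2.imwrite(f"pics/{n}0.png",im[:,:,::-1]); c=vision.get_calibration(n); print(n,c)
    for t in("stirrer","selector_axis","wing_tip","start_top","plate_top","flask","vial","jar","timer"):
        print(t,[(round(d["score"],2),[round(float(v),4) for v in d["at"]]) for d in models.mark_of(t,n)])
print(telemetry.current_t())
E
```

```text
pics
side {'fx': 518.2669468171786, 'fy': 518.2669468171786, 'cx': 327.4720542376939, 'cy': 196.4201049770857, 'D': array([-0.09626773,  0.        ,  0.        ,  0.        ,  0.        ]), 'position': array([-0.05138463, -1.57910615,  0.76459519]), 'orientation': array([-0.55416177,  0.80790923, -0.17018491,  0.10594577])}
stirrer [(0.9, [0.5739, -0.0409, 0.0015])]
selector_axis [(0.78, [0.4971, -0.0223, 0.0651])]
wing_tip [(0.68, [0.5106, 0.0217, 0.0866]), (0.57, [0.5802, -0.1848, 0.0002])]
start_top [(0.47, [0.5089, -0.1183, 0.0741])]
plate_top [(0.78, [0.638, -0.0283, 0.0704])]
flask [(0.85, [0.5723, 0.2212, -0.0025]), (0.69, [0.6269, -0.0306, 0.0706]), (0.59, [0.5806, -0.1852, 0.0003])]
vial [(0.6, [0.5793, -0.1846, 0.0008])]
jar [(0.69, [0.5487, 0.424, 0.0012])]
timer [(0.67, [0.5478, -0.3605, 0.0005])]
top {'fx': 364.5704100544916, 'fy': 364.5704100544916, 'cx': 325.0967919770455, 'cy': 198.56545065439812, 'D': array([-0.01467762,  0.        ,  0.        ,  0.        ,  0.        ]), 'position': array([0.41398346, 0.0259836 , 1.13860673]), 'orientation': array([ 0.07188527, -0.69530001,  0.71214882, -0.06507273])}
stirrer [(0.6, [0.5718, -0.0423, -0.0022])]
selector_axis [(0.57, [0.5045, -0.0174, 0.061])]
wing_tip [(0.81, [0.5117, 0.02, 0.0836])]
start_top [(0.4, [0.502, -0.1127, 0.0733])]
plate_top [(0.6, [0.6381, -0.0266, 0.0698])]
flask [(0.89, [0.63, -0.0269, 0.0706]), (0.86, [0.7682, -0.1739, -0.0007]), (0.66, [0.5731, 0.2211, -0.0002]), (0.34, [0.5508, 0.4179, -0.0005])]
vial [(0.53, [0.5127, 0.0228, 0.0845]), (0.45, [0.5841, -0.1903, -0.0001])]
jar [(0.76, [0.549, 0.4158, -0.0029])]
timer [(0.84, [0.5476, -0.3632, -0.0028])]
1.0
```

```bash
python3 - <<'E'
import cv2
im=cv2.imread("pics/top0.png"); c=im[150:300,230:430]; 
cv2.imwrite("pics/topc.png",cv2.resize(im[140:260,290:450],None,fx=5,fy=5,interpolation=cv2.INTER_CUBIC))
im=cv2.imread("pics/side0.png");cv2.imwrite("pics/sidec.png",cv2.resize(im[130:280,260:460],None,fx=4,fy=4,interpolation=cv2.INTER_CUBIC))
E
```

```text
(no output)
```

View pics/top0.png

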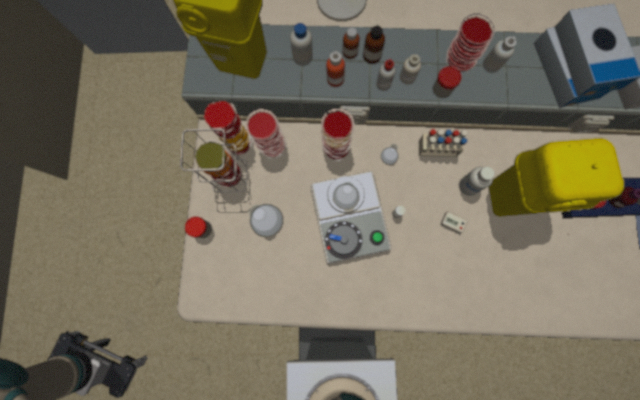

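View pics/side0.png

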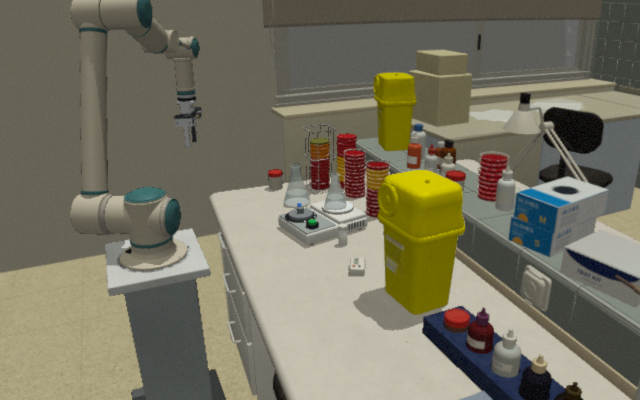

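View pics/topc.png

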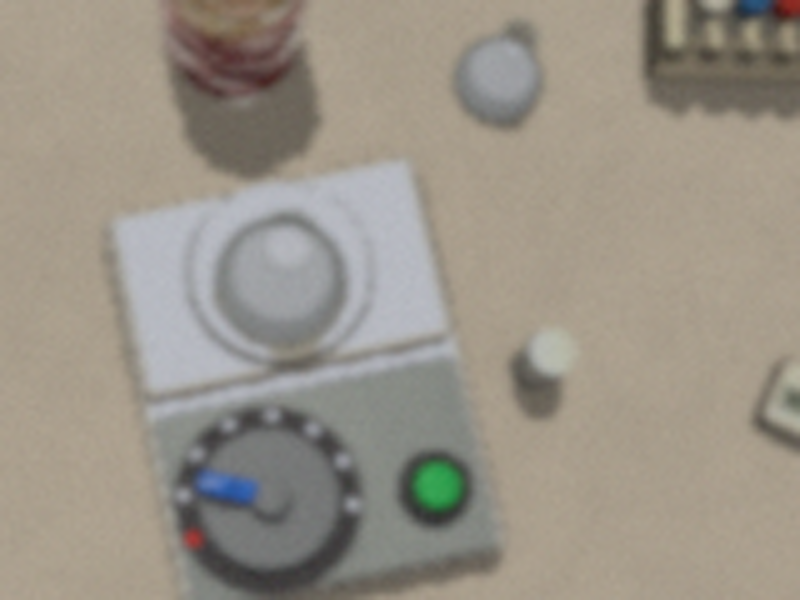

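```bash
cat > h.py <<'E'
import numpy as np, cv2
from scipy.spatial.transform import Rotation as R
from plant import vision
def proj(P,n):
    c=vision.get_calibration(n); q=c["orientation"]; Rc=R.from_quat([q[1],q[2],q[3],q[0]]).as_matrix().T
    K=np.array([[c["fx"],0,c["cx"]],[0,c["fy"],c["cy"]],[0,0,1.]])
    return cv2.projectPoints(np.asarray(P,float).reshape(-1,3),cv2.Rodrigues(Rc)[0],-Rc@c["position"],K,np.asarray(c["D"]))[0][:,0]
def S(p,pose):
    p=np.asarray(p,float).reshape(-1,3); c,s=np.cos(pose[2]),np.sin(pose[2])
    return np.c_[pose[0]+c*p[:,0]-s*p[:,1],pose[1]+s*p[:,0]+c*p[:,1],p[:,2]]
def pol(rad,ang,z): return [-.066+rad*np.cos(ang),.036+rad*np.sin(ang),z]
A=np.radians(105-30*np.arange(8))
E
python3 - <<'E'
from h import *
from scipy.optimize import least_squares
mk=np.array([pol(.05,a,.051) for a in A]); 
pts=np.vstack([mk,[[-.08,-.062,.068]],[[.125,.1,.06],[.125,-.1,.06]]])
px=np.array([(193,540),(185,495),(198,455),(230,425),(272,413),(313,428),(343,460),(352,505),(437,485),(113,215),(410,160)])/5+[290,140]-.4
f=lambda p:(proj(S(pts,p),"top")-px).ravel()
o=least_squares(f,[.572,-.041,.2]); print(o.x,np.degrees(o.x[2])); print(o.fun.reshape(-1,2).round(2))
for k in (0,1,2):
    w=[pol(.042,A[k],.085),pol(.008,A[k],.085)]
    print(k,(proj(S(w,o.x),"top")-[290,140]+.4)*5)
    print(S(w,o.x))
# side overlay
im=cv2.imread("pics/side0.png")
u=proj(S(pts,o.x),"side"); s=6; x0,y0=270,180
c=cv2.resize(im[y0:y0+90,x0:x0+110],None,fx=s,fy=s,interpolation=cv2.INTER_CUBIC)
for a in u: cv2.circle(c,tuple(int(v) for v in ((a-[x0,y0]+.5)*s)),4,(0,0,255),1)
cv2.imwrite("pics/side_ov.png",c)
E
```

```text
[ 0.57304185 -0.04077182  0.17812385] 10.205744596092902
[[ 0.   -0.3 ]
 [-0.15  0.13]
 [-0.01 -0.11]
 [ 0.05  0.17]
 [ 0.1   0.85]
 [ 0.13  0.56]
 [-0.03  0.62]
 [ 0.06  0.14]
 [ 0.2   0.62]
 [-2.54 -0.53]
 [ 2.19 -2.39]]
0 [[205.25635105 528.61225142]
 [258.00302825 502.07212847]]
[[ 0.48382097  0.02096542  0.085     ]
 [ 0.49830055 -0.00979725  0.085     ]]
1 [[197.62834604 491.48536882]
 [256.51001334 495.01484828]]
[[ 0.50521778  0.02481753  0.085     ]
 [ 0.50237613 -0.00906351  0.085     ]]
2 [[209.46210877 455.7986329 ]
 [258.73143928 488.18993063]]
[[ 0.52567402  0.01745515  0.085     ]
 [ 0.50627256 -0.01046587  0.085     ]]
```

View pics/side_ov.png

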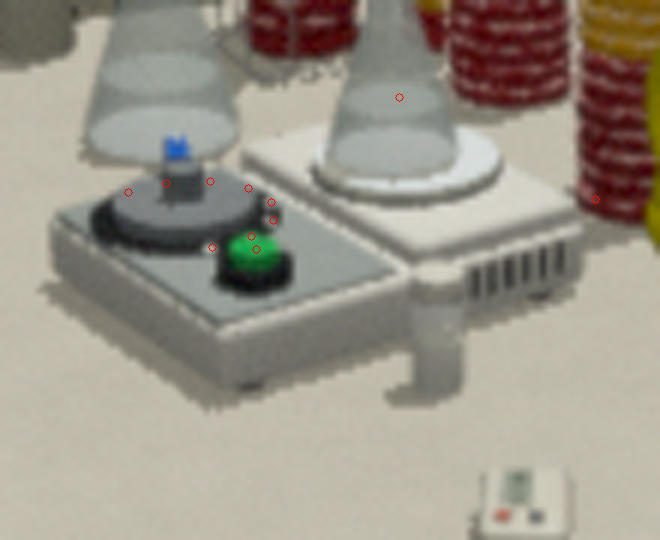

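```bash
cat > fit.py <<'E'
from h import *
from scipy.optimize import least_squares
mk=np.array([pol(.05,a,.051) for a in A]); 
pts=np.vstack([mk,[[-.08,-.062,.068]]])
px=np.array([(193,540),(185,495),(198,455),(230,425),(272,413),(313,428),(343,460),(352,505),(437,485)])/5+[290,140]-.4
f=lambda p:(proj(S(pts,p),"top")-px).ravel()
o=least_squares(f,[.572,-.041,.2]); print(o.x,np.degrees(o.x[2])); print(o.fun.reshape(-1,2).round(2))
for p in o.x,[.572,-.041,.21]:
  print("rms",np.sqrt(np.mean(f(p)**2)))
ring=lambda r,z:[pol(r,t,z) for t in np.linspace(0,6.28,60)]
rect=lambda x0,x1,y,z:[[x0,t,z] for t in np.linspace(-y,y,30)]+[[x1,t,z] for t in np.linspace(-y,y,30)]
allp=np.vstack([pts,ring(.042,.063),rect(-.125,.125,.1,.055),[pol(.042,A[1],.085),pol(.008,A[1],.085)]])
for n,x0,y0,w,h,s in(("top",300,160,100,110,6),("side",270,180,110,90,6)):
    im=cv2.imread(f"pics/{n}0.png");c=cv2.resize(im[y0:y0+h,x0:x0+w],None,fx=s,fy=s,interpolation=cv2.INTER_CUBIC)
    if n=="top": c=c[:600]
    for a in proj(S(allp,o.x),n): cv2.circle(c,tuple(int(v) for v in ((a-[x0,y0]+.5)*s)),2,(0,255,255),1)
    cv2.imwrite(f"pics/{n}_ov2.png",c)
E
sed -i 's/160,100,110,6/165,100,100,6/' fit.py; python3 fit.py
```

```text
[ 0.57411519 -0.04005094  0.19022564] 10.899126573087685
[[ 0.14 -0.38]
 [-0.11  0.06]
 [-0.07 -0.2 ]
 [-0.09  0.  ]
 [-0.07  0.57]
 [-0.01  0.19]
 [-0.09  0.17]
 [ 0.1  -0.33]
 [ 0.19 -0.06]]
rms 0.21146269541536186
rms 0.8150425316536596
```

View pics/top_ov2.png

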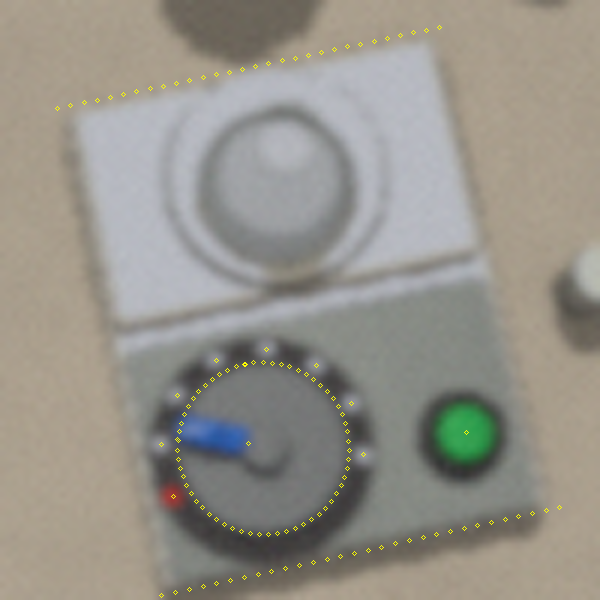

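View pics/side_ov2.png

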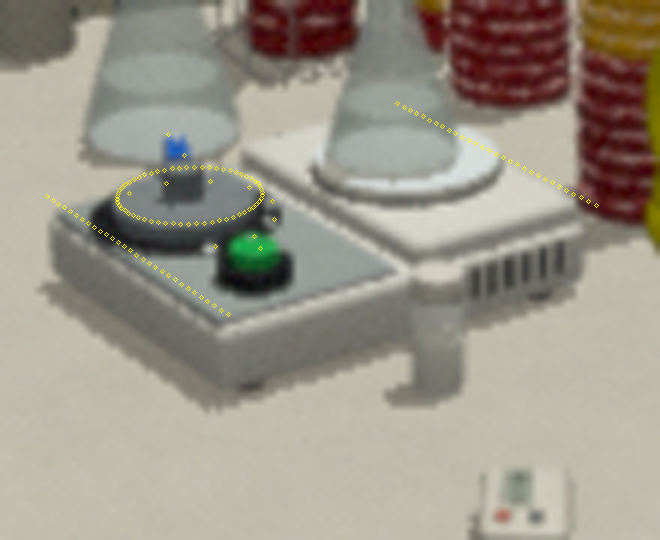

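```bash
cat >> h.py <<'E'
POSE=np.array([.57411519,-.04005094,.19022564])
AX=S([-.066,.036,0],POSE)[0][:2]
BTN=S([-.08,-.062,0],POSE)[0][:2]
def quat(phi):
    q=(R.from_euler('z',phi)*R.from_euler('x',np.pi)).as_quat(); return np.array([q[3],q[0],q[1],q[2]])
def pusher(deg,off,sgn,z=.096,rad=.032):
    "deg: joint angle of wing (deg, 0=off); off: TCP offset left of wing centre line"
    th=POSE[2]+np.radians(105-deg); u=np.array([np.cos(th),np.sin(th)]); l=np.array([-u[1],u[0]])
    p=AX+rad*u+off*l
    return [p[0],p[1],z],quat(th+sgn*np.pi/2)
E
python3 - <<'E'
from h import *
from plant import inverse_kinematics as ik
print(AX,BTN)
for s in(1,-1):
    for d in (30,60,90,120,150): 
        q=ik(*pusher(d,.0185,s)); print(s,d,None if q is None else np.round(q,2))
E
```

```text
[ 0.50249883 -0.01717963] [ 0.50728125 -0.116059  ]
1 30 None
1 60 [-0.1   0.29  1.85  0.    1.   -2.65]
1 90 [-0.11  0.31  1.82  0.    1.01 -2.13]
1 120 [-0.13  0.33  1.79 -0.    1.02 -1.63]
1 150 [-0.17  0.33  1.78 -0.    1.02 -1.14]
-1 30 [-0.11  0.26  1.89 -0.    0.98 -0.04]
-1 60 [-0.1   0.29  1.85 -0.    1.    0.5 ]
-1 90 [-0.11  0.31  1.82 -0.    1.01  1.01]
-1 120 [-0.13  0.33  1.79 -0.    1.02  1.51]
-1 150 [-0.17  0.33  1.78  0.    1.02  2.  ]
```

```bash
python3 - <<'E'
from h import *
from plant import r,gripper_to,telemetry as t
gripper_to(0.0,10); print(t.current_opening())
p,q=pusher(30,.034,-1,z=.22)
r.move_to([.33,.1,.24],q)
r.move_to(p,q)
p[2]=.096
print(r.move_l(p,vel=.1,guard=4), t.current_ee_pos(), t.current_t())
w0=t.current_wrist_force(); print(w0)
p2,q=pusher(30,.010,-1)
g=r.move_l(p2,vel=.02,guard=1.5)
e=t.current_ee_pos(); th=POSE[2]+np.radians(75); l=np.array([-np.sin(th),np.cos(th)])
print(g,e,"off",(np.array(e[:2])-AX)@l,t.current_wrist_force()-w0,t.current_t())
im=vision.snapshot("top");cv2.imwrite("pics/t1.png",cv2.resize(im[140:260,290:450,::-1],None,fx=5,fy=5,interpolation=cv2.INTER_CUBIC))
E
```

```text
0.0008772805924059784
False [0.47137371 0.01713735 0.09655185] 6.1167
[ 0.07443698 -0.28242419 -0.26423002]
True [0.48800463 0.01596608 0.09547303] off 0.01682742546632159 [0.80871986 0.56000341 0.13411124] 6.975
```

View pics/t1.png

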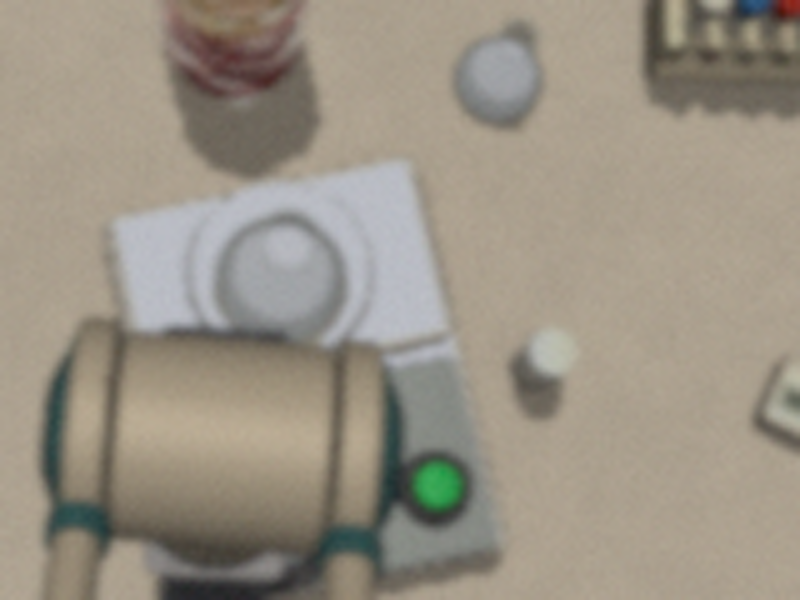

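```bash
cat > push.py <<'E'
from h import *
from plant import r,telemetry as t
import sys
def push(a,b,off=.017,step=4):
    for d in np.arange(a,b+1e-6,step):
        p,q=pusher(d,off,-1); r.move_l(p,q,vel=.03)
        th=POSE[2]+np.radians(105-d); l=np.array([-np.sin(th),np.cos(th)]); u=np.array([np.cos(th),np.sin(th)])
        f=np.array(t.current_wrist_force())
        e=np.array(t.current_ee_pos()[:2])-AX
        print(d,"Ft %.2f Fr %.2f Fz %.2f"%(f[:2]@l,f[:2]@u,f[2]),"off %.4f rad %.4f"%(e@l,e@u),"t %.2f"%t.current_t())
def shot(n,c,x0,y0,w,h,s):
    im=vision.snapshot(c);cv2.imwrite(f"pics/{n}.png",cv2.resize(im[y0:y0+h,x0:x0+w,::-1],None,fx=s,fy=s,interpolation=cv2.INTER_CUBIC))
E
python3 - <<'E'
from push import *
push(30,58)
shot("s2","side",270,160,110,110,5)
E
```

```text
30.0 Ft 0.31 Fr -0.52 Fz 0.31 off 0.0171 rad 0.0320 t 7.28
34.0 Ft 2.38 Fr -1.45 Fz 0.87 off 0.0180 rad 0.0318 t 7.53
38.0 Ft 4.94 Fr -2.64 Fz 2.65 off 0.0187 rad 0.0316 t 7.78
42.0 Ft 1.46 Fr -1.41 Fz -0.93 off 0.0170 rad 0.0320 t 8.03
46.0 Ft 0.20 Fr -0.68 Fz -0.94 off 0.0154 rad 0.0326 t 8.28
50.0 Ft 0.47 Fr 0.52 Fz 0.37 off 0.0164 rad 0.0323 t 8.53
54.0 Ft 1.13 Fr -1.35 Fz 0.83 off 0.0174 rad 0.0319 t 8.78
58.0 Ft 4.89 Fr -1.02 Fz 2.84 off 0.0186 rad 0.0316 t 9.03
```

View pics/s2.png

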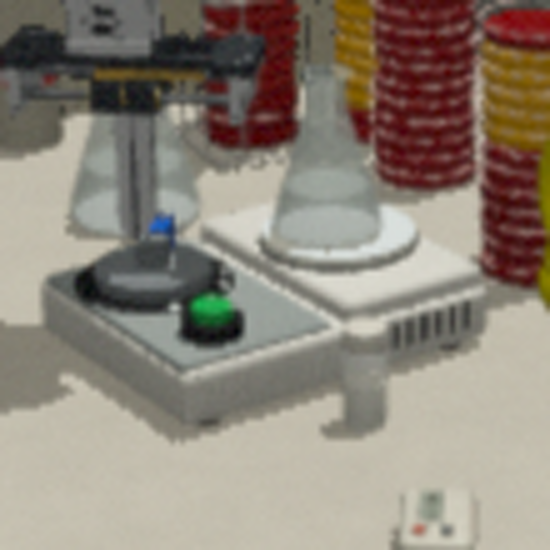

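```bash
python3 - <<'E'
from push import *
push(60,98,step=2)
shot("s3","side",270,160,110,110,5)
E
```

```text
60.0 Ft 5.76 Fr -1.01 Fz 4.68 off 0.0193 rad 0.0314 t 9.32
62.0 Ft 7.00 Fr -0.68 Fz 4.64 off 0.0200 rad 0.0313 t 9.57
64.0 Ft 8.91 Fr -1.38 Fz 5.19 off 0.0208 rad 0.0311 t 9.82
66.0 Ft 10.56 Fr 0.14 Fz 5.91 off 0.0217 rad 0.0308 t 10.07
68.0 Ft 12.84 Fr -1.13 Fz 7.53 off 0.0227 rad 0.0306 t 10.32
70.0 Ft 4.45 Fr -0.77 Fz 1.33 off 0.0186 rad 0.0314 t 10.57
72.0 Ft 1.33 Fr -0.40 Fz -1.56 off 0.0163 rad 0.0322 t 10.82
74.0 Ft 0.00 Fr -0.08 Fz 0.30 off 0.0153 rad 0.0330 t 11.07
76.0 Ft 0.22 Fr 0.54 Fz 0.38 off 0.0163 rad 0.0325 t 11.32
78.0 Ft 0.38 Fr 0.47 Fz 0.12 off 0.0168 rad 0.0321 t 11.57
80.0 Ft 0.46 Fr 0.70 Fz 0.43 off 0.0170 rad 0.0320 t 11.82
82.0 Ft 0.42 Fr -0.08 Fz 0.11 off 0.0170 rad 0.0320 t 12.07
84.0 Ft 0.62 Fr -0.23 Fz 0.53 off 0.0171 rad 0.0319 t 12.32
86.0 Ft 0.58 Fr -0.64 Fz 0.95 off 0.0175 rad 0.0318 t 12.57
88.0 Ft 4.32 Fr -0.47 Fz 1.89 off 0.0181 rad 0.0316 t 12.82
90.0 Ft 6.31 Fr -0.13 Fz 3.34 off 0.0187 rad 0.0315 t 13.07
92.0 Ft 7.40 Fr -0.61 Fz 3.34 off 0.0193 rad 0.0313 t 13.32
94.0 Ft 9.86 Fr -0.98 Fz 3.02 off 0.0201 rad 0.0312 t 13.57
96.0 Ft 12.35 Fr -0.14 Fz 3.80 off 0.0210 rad 0.0309 t 13.82
98.0 Ft 3.46 Fr -0.84 Fz 0.59 off 0.0176 rad 0.0316 t 14.07
```

View pics/s3.png

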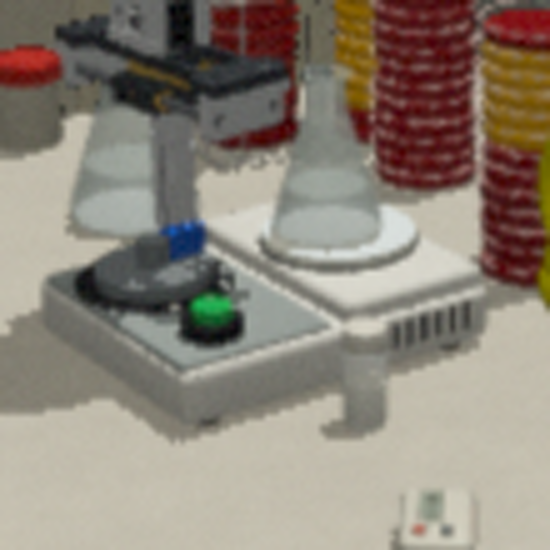

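```bash
python3 - <<'E'
from push import *
push(102,112,step=5)
shot("s4","side",270,160,110,110,5)
push(114,124,step=2)
E
```

```text
102.0 Ft 2.08 Fr -1.49 Fz -0.06 off 0.0165 rad 0.0319 t 14.38
107.0 Ft 0.70 Fr -0.42 Fz -0.95 off 0.0160 rad 0.0330 t 14.63
112.0 Ft 0.62 Fr -0.81 Fz -0.53 off 0.0165 rad 0.0325 t 14.89
114.0 Ft 0.21 Fr -0.04 Fz 0.41 off 0.0170 rad 0.0320 t 15.19
116.0 Ft 0.29 Fr -0.11 Fz 0.78 off 0.0170 rad 0.0320 t 15.44
118.0 Ft 2.23 Fr -1.25 Fz 0.74 off 0.0174 rad 0.0318 t 15.69
120.0 Ft 4.37 Fr 0.15 Fz 0.43 off 0.0179 rad 0.0316 t 15.94
122.0 Ft 6.14 Fr -0.92 Fz 1.08 off 0.0185 rad 0.0315 t 16.19
124.0 Ft 7.89 Fr -1.37 Fz -0.10 off 0.0193 rad 0.0314 t 16.44
```

View pics/s4.png

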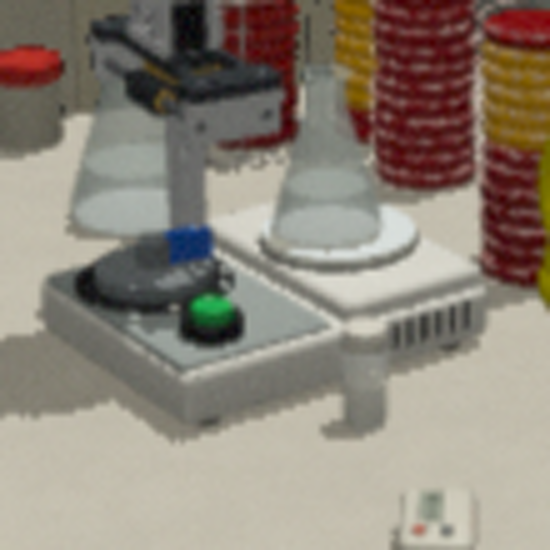

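```bash
python3 - <<'E'
from push import *
p=0
for d in range(125,136):
    push(d,d)
    th=POSE[2]+np.radians(105-d); l=np.array([-np.sin(th),np.cos(th)])
    f=np.array(t.current_wrist_force())[:2]@l
    if p-f>4: print("click",d);break
    p=max(p,f)
r.hold(.3)
shot("s5","side",270,160,110,110,5)
E
```

```text
125.0 Ft 9.80 Fr -1.55 Fz -0.55 off 0.0197 rad 0.0313 t 16.69
126.0 Ft 10.82 Fr -2.16 Fz 0.74 off 0.0201 rad 0.0312 t 16.94
127.0 Ft 11.77 Fr -1.93 Fz 0.32 off 0.0205 rad 0.0311 t 17.19
128.0 Ft 12.11 Fr -2.16 Fz 0.36 off 0.0210 rad 0.0310 t 17.44
129.0 Ft 2.83 Fr -1.36 Fz 0.88 off 0.0172 rad 0.0318 t 17.69
click 129
```

View pics/s5.png

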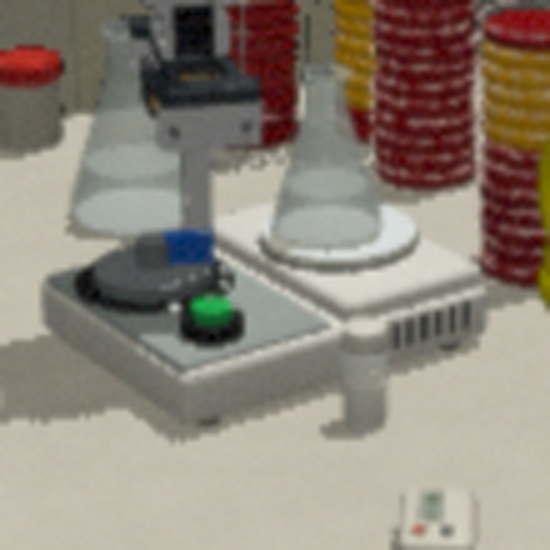

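```bash
python3 - <<'E'
from push import *
p,q=pusher(129,.032,-1); r.move_l(p,q,vel=.05)
p[2]=.20; r.move_l(p,vel=.12)
r.move_to([.30,-.10,.22],q)
shot("t6","top",290,140,160,120,5); shot("s6","side",270,160,110,110,5)
from plant import models
for n in("top","side"):
    for k in("wing_tip","selector_axis","start_top"):print(n,k,[(round(d["score"],2),np.round(d["at"],4)) for d in models.mark_of(k,n)])
for k in (4,5,6): print(k,S([pol(.042,A[k],.085)],POSE))
print(t.current_t())
E
```

```text
top wing_tip []
top selector_axis [(0.8, array([ 0.5061, -0.0187,  0.0616]))]
top start_top [(0.61, array([ 0.5049, -0.114 ,  0.0686]))]
side wing_tip [(0.79, array([ 0.5415, -0.03  ,  0.087 ]))]
side selector_axis [(0.57, array([ 0.5004, -0.0208,  0.0611]))]
side start_top [(0.48, array([ 0.5046, -0.1164,  0.073 ]))]
4 [[ 0.54439129 -0.02018316  0.085     ]]
5 [[ 0.537277 -0.040727  0.085   ]]
6 [[ 0.52084393 -0.05496134  0.085     ]]
20.9417
```

View pics/t6.png

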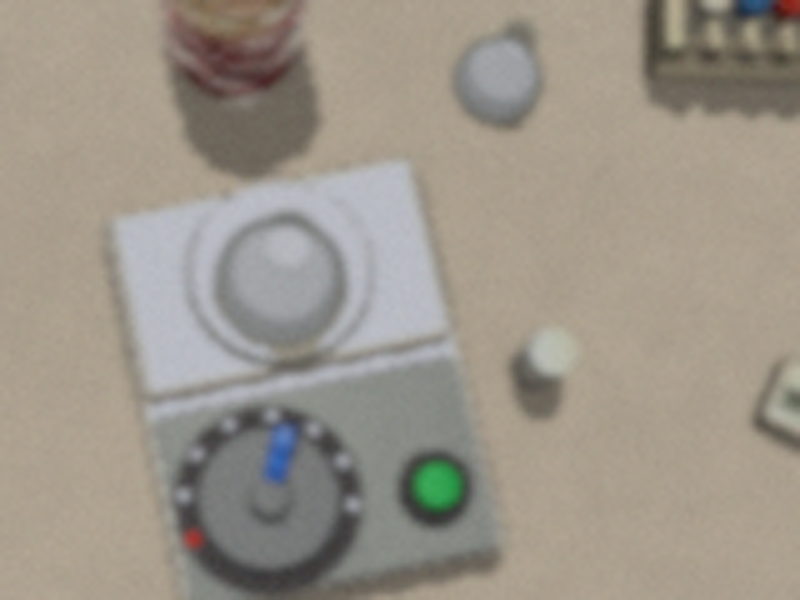

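```bash
python3 - <<'E'
from h import *
cv2.imwrite("pics/x.png",np.zeros((2,2)))
def ang(img,s,x0,y0):
    h=cv2.cvtColor(img,cv2.COLOR_BGR2HSV); m=(h[...,0]>100)&(h[...,0]<125)&(h[...,1]>130)
    ys,xs=np.nonzero(m); p=np.c_[xs,ys].astype(float); c=p.mean(0); d=np.linalg.svd(p-c,full_matrices=False)[2][0]
    return c,d*np.sign(d@(c-np.array([270,500])) )
for n in("topc","t6"):
    im=cv2.imread(f"pics/{n}.png"); c,d=ang(im,5,290,140); print(n,c,"dir deg",np.degrees(np.arctan2(-d[1],d[0])))
for k in np.arange(0,6.1,.5):
    a=np.radians(105-30*k); w=(proj(S([pol(.042,a,.08),pol(.008,a,.08)],POSE),"top")-[290,140]+.5)*5
    d=w[0]-w[1]; print(k,w.mean(0),np.degrees(np.arctan2(-d[1],d[0])))
E
```

```text
topc [353.36433365 376.72674976] dir deg 42.9285426598669
t6 [409.24972497 333.20352035] dir deg 43.7493095913126
0.0 [232.42933529 515.57057303] -152.5928312764505
0.5 [228.58486301 504.9001652 ] -167.69168837329573
1.0 [227.62487011 493.63878087] 177.26398895731
1.5 [229.6001815 482.5553011] 162.28586687400175
2.0 [234.36281065 472.39900076] 147.36785972186615
2.5 [241.57958833 463.85015821] 132.48811592894518
3.0 [250.75710894 457.47688087] 117.61493025348463
3.5 [261.27573083 453.70023088] 102.71493529683869
4.0 [272.43024289 452.76902138] 87.7616633694728
4.5 [283.47484915 454.74510236] 72.74254138054013
5.0 [293.67020755 459.49956787] 57.662529178359286
5.5 [302.3302952  466.72003513] 42.543148722934475
6.0 [308.86681922 475.92888114] 27.41678951651902[ WARN:0@0.281] global loadsave.cpp:1063 imwrite_ Unsupported depth image for selected encoder is fallbacked to CV_8U.
```

```bash
python3 - <<'E'
from h import *
for n in("topc","t6"):
    im=cv2.imread(f"pics/{n}.png")[380:600,150:380]; h=cv2.cvtColor(im,cv2.COLOR_BGR2HSV).astype(int)
    m=(h[...,0]>100)&(h[...,0]<125)&(h[...,1]>100)
    ys,xs=np.nonzero(m); p=np.c_[xs+150.,ys+380]; c=p.mean(0); d=np.linalg.svd(p-c,full_matrices=False)[2][0]
    print(n,len(p),c,np.degrees(np.arctan2(-d[1],d[0]))%180)
E
```

```text
topc 1360 [226.30367647 487.31323529] 167.6715131944486
t6 1154 [280.18544194 452.60138648] 75.14213776970912
```

```bash
python3 - <<'E'
from h import *
from plant import vision,telemetry as t
a=vision.snapshot("top").astype(float); 
for i in range(7): a+=vision.snapshot("top")
a=(a/8).astype(np.uint8); cv2.imwrite("pics/avg.png",a[:,:,::-1])
s=np.zeros((400,640,3));
for i in range(8): s+=vision.snapshot("side")
s=(s/8).astype(np.uint8); cv2.imwrite("pics/avgs.png",s[:,:,::-1])
print(t.current_t())
def draw(im,n,x0,y0,w,h,sc,ks):
    outs=[]
    for k in ks:
        c=cv2.resize(im[y0:y0+h,x0:x0+w],None,fx=sc,fy=sc,interpolation=cv2.INTER_CUBIC)
        if k is not None:
            A0=np.radians(105-30*k)
            for z,col in((.085,(0,255,255)),(.063,(0,128,255))):
                q=[]
                for rr,oo in((.008,-.006),(.042,-.006),(.042,.006),(.008,.006)):
                    q.append([-.066+rr*np.cos(A0)-oo*np.sin(A0),.036+rr*np.sin(A0)+oo*np.cos(A0),z])
                u=((proj(S(q,POSE),n)-[x0,y0]+.5)*sc).astype(int); cv2.polylines(c,[u],True,col,1)
            for rr,z in((.042,.063),(.012,.083)):
                u=((proj(S([pol(rr,x,z) for x in np.linspace(0,6.28,50)],POSE),n)-[x0,y0]+.5)*sc).astype(int); cv2.polylines(c,[u],True,(0,255,0),1)
            u=((proj(S([pol(.05,x,.051) for x in A],POSE),n)-[x0,y0]+.5)*sc).astype(int)
            for v in u: cv2.circle(c,tuple(int(i) for i in v),5,(0,0,255),1)
        outs.append(c)
    return np.hstack(outs)
i0=cv2.imread("pics/top0.png"); i1=cv2.imread("pics/avg.png"); i2=cv2.imread("pics/avgs.png")
g=(320,216,44,44,9)
cv2.imwrite("pics/A.png",draw(i1,"top",*g,(4,5)))
cv2.imwrite("pics/B.png",draw(i0,"top",*g,(1,2)))
cv2.imwrite("pics/C.png",draw(i2,"side",280,195,50,36,8,(4,5)))
E
```

```text
21.7417
```

View pics/A.png

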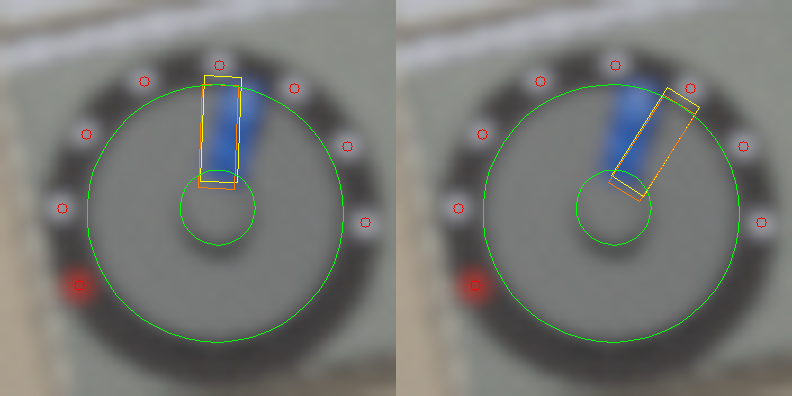

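View pics/B.png

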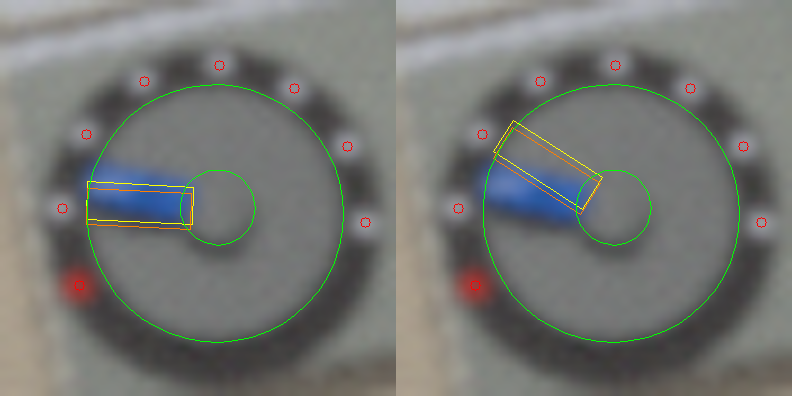

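View pics/C.png

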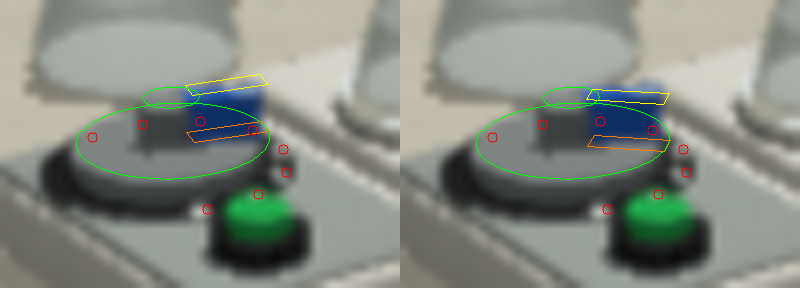

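```bash
cat > ang.py <<'E'
from h import *
def meas(im):
    s=5; c=cv2.resize(im[216:260,318:364],None,fx=s,fy=s,interpolation=cv2.INTER_CUBIC); h=cv2.cvtColor(c,cv2.COLOR_BGR2HSV).astype(int)
    m=(h[...,0]>100)&(h[...,0]<125)&(h[...,1]>100)
    ys,xs=np.nonzero(m); p=np.c_[xs,ys].astype(float); d=np.linalg.svd(p-p.mean(0),full_matrices=False)[2][0]
    return np.degrees(np.arctan2(-d[1],d[0]))%180
E
python3 - <<'E'
from push import *
from ang import meas
p,q=pusher(108,.030,-1,z=.20)
r.move_to(p,q); p[2]=.096; print(r.move_l(p,vel=.12,guard=4))
p,q=pusher(112,.017,-1); r.move_l(p,q,vel=.05)
push(116,140,step=2)
r.hold(.3)
p,q=pusher(140,.032,-1); r.move_l(p,q,vel=.05)
p[2]=.20; r.move_l(p,vel=.12)
r.move_to([.30,-.10,.22],q)
im=vision.snapshot("top")[:,:,::-1].copy(); cv2.imwrite("pics/t7.png",cv2.resize(im[205:275,310:400],None,fx=8,fy=8,interpolation=cv2.INTER_CUBIC))
print("img ang",meas(im),t.current_t())
shot("s7","side",270,160,110,110,5)
E
```

```text
False
116.0 Ft 0.36 Fr -0.69 Fz 0.12 off 0.0171 rad 0.0320 t 24.48
118.0 Ft -0.25 Fr -0.27 Fz 0.11 off 0.0171 rad 0.0319 t 24.73
120.0 Ft 0.64 Fr -0.38 Fz 0.70 off 0.0171 rad 0.0319 t 24.98
122.0 Ft 0.38 Fr 0.00 Fz 0.20 off 0.0170 rad 0.0320 t 25.23
124.0 Ft 0.36 Fr -0.13 Fz -0.26 off 0.0170 rad 0.0320 t 25.48
126.0 Ft -0.53 Fr -0.80 Fz 0.04 off 0.0170 rad 0.0320 t 25.73
128.0 Ft -0.06 Fr 0.58 Fz -0.21 off 0.0170 rad 0.0319 t 25.98
130.0 Ft 2.63 Fr -0.76 Fz -0.56 off 0.0175 rad 0.0318 t 26.23
132.0 Ft 3.43 Fr 0.13 Fz -0.53 off 0.0173 rad 0.0319 t 26.48
134.0 Ft 1.44 Fr 0.14 Fz 0.06 off 0.0170 rad 0.0319 t 26.73
136.0 Ft 1.64 Fr -0.38 Fz -0.46 off 0.0168 rad 0.0320 t 26.98
138.0 Ft 0.27 Fr -0.25 Fz -0.67 off 0.0165 rad 0.0321 t 27.23
140.0 Ft 0.23 Fr -0.09 Fz 0.12 off 0.0167 rad 0.0322 t 27.48
img ang 65.93191886130059 30.3333
```

View pics/t7.png

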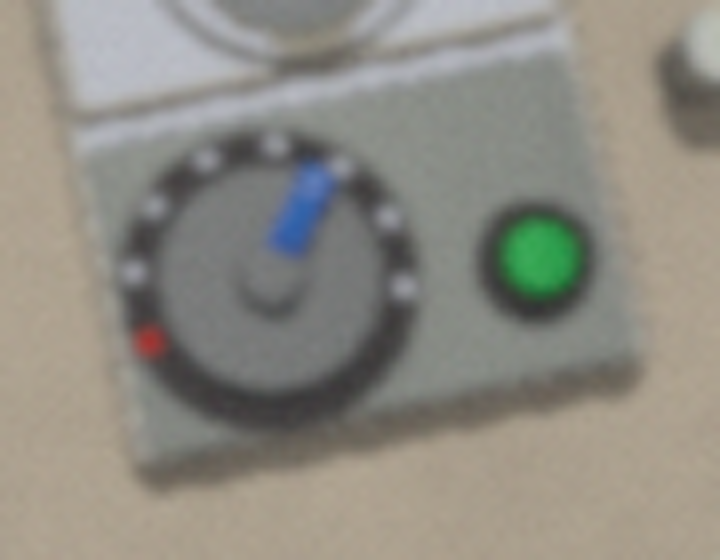

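```bash
python3 - <<'E'
from push import *
from ang import meas
for i in range(4):
    print(t.current_t(),meas(vision.snapshot("top")[:,:,::-1].copy())); r.hold(.3)
for n in("top0","avg"): print(n,meas(cv2.imread(f"pics/{n}.png")))
E
```

```text
30.3833 65.98602829869196
30.7333 65.73119621933309
31.0833 65.9597487091689
31.4333 65.97084331499784
top0 167.6715131944486
avg 75.45359352338744
```

```bash
python3 - <<'E'
from push import *
from ang import meas
p,q=pusher(132,.030,-1,z=.20)
r.move_to(p,q); p[2]=.096; print(r.move_l(p,vel=.12,guard=4))
p,q=pusher(134,.017,-1); r.move_l(p,q,vel=.05)
for d in range(136,150):
    push(d,d)
    th=POSE[2]+np.radians(105-d); l=np.array([-np.sin(th),np.cos(th)])
    f=np.mean([np.array(t.current_wrist_force())[:2]@l for _ in range(3)])
    if f>2: break
p,q=pusher(d,.032,-1); r.move_l(p,q,vel=.05)
p[2]=.20; r.move_l(p,vel=.15)
r.move_to([.30,-.10,.22],q)
im=vision.snapshot("top")[:,:,::-1].copy(); cv2.imwrite("pics/t8.png",cv2.resize(im[205:275,310:400],None,fx=8,fy=8,interpolation=cv2.INTER_CUBIC))
print("img ang",meas(im),t.current_t())
E
```

```text
False
136.0 Ft -0.20 Fr -0.04 Fz -0.05 off 0.0171 rad 0.0320 t 34.51
137.0 Ft 0.13 Fr -0.29 Fz 0.36 off 0.0171 rad 0.0320 t 34.76
138.0 Ft -1.43 Fr 0.83 Fz -0.02 off 0.0170 rad 0.0320 t 35.01
139.0 Ft -0.10 Fr -0.33 Fz -0.11 off 0.0170 rad 0.0320 t 35.26
140.0 Ft -0.13 Fr 0.16 Fz -0.15 off 0.0170 rad 0.0320 t 35.51
141.0 Ft -0.34 Fr -0.09 Fz -1.05 off 0.0170 rad 0.0320 t 35.76
142.0 Ft 0.94 Fr -0.14 Fz 0.52 off 0.0170 rad 0.0320 t 36.01
143.0 Ft 0.14 Fr -0.03 Fz -0.48 off 0.0169 rad 0.0321 t 36.26
144.0 Ft 0.03 Fr 0.09 Fz -0.43 off 0.0169 rad 0.0321 t 36.51
145.0 Ft -0.25 Fr -0.76 Fz -0.71 off 0.0170 rad 0.0320 t 36.76
146.0 Ft -0.66 Fr 0.77 Fz 0.55 off 0.0170 rad 0.0320 t 37.01
147.0 Ft 0.74 Fr -0.34 Fz -0.26 off 0.0170 rad 0.0320 t 37.26
148.0 Ft -0.76 Fr -0.97 Fz 0.73 off 0.0170 rad 0.0320 t 37.51
149.0 Ft 0.23 Fr -0.61 Fz -0.07 off 0.0170 rad 0.0320 t 37.76
img ang 55.952916821768824 40.1333
```

View pics/t8.png

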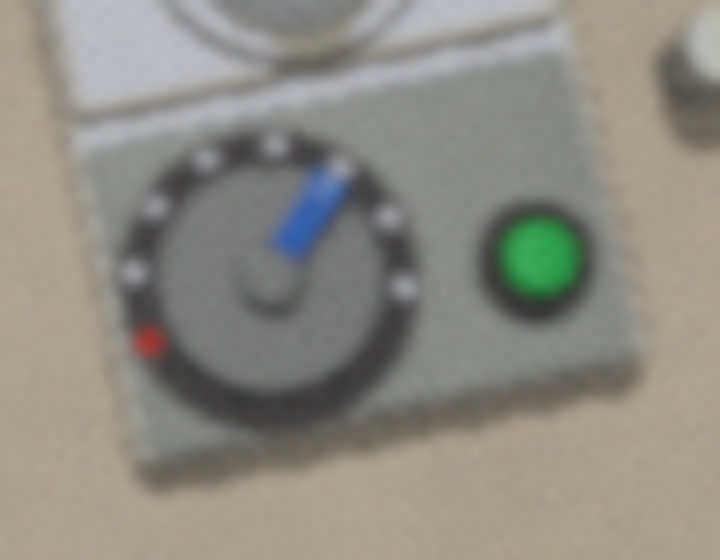

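```bash
python3 - <<'E'
from push import *
from ang import meas
_,q=pusher(120,0,-1)
x,y=.5065,-.1155
r.move_to([x,y,.13],q)
r.move_l([x,y,.099],vel=.08)
f0=np.array(t.current_wrist_force())[2]
g1=r.move_l([x,y,.083],vel=.025,guard=14)
e=t.current_ee_pos(); print(g1,e,np.array(t.current_wrist_force())[2]-f0,t.current_t())
if not g1:
    g1=r.move_l([x,y,.080],vel=.02,guard=14); print(g1,t.current_ee_pos(),np.array(t.current_wrist_force())[2]-f0)
r.hold(.2); print(t.current_ee_pos(),np.array(t.current_wrist_force())[2]-f0)
shot("s9","side",270,160,110,110,5)
r.move_l([x,y,.15],vel=.1)
print(t.current_t())
E
```

```text
True [ 0.5072094  -0.11580755  0.09120804] 6.898662675072922 42.025
[ 0.50722974 -0.11581773  0.09122266] 7.473647011149019
43.025
```

View pics/s9.png

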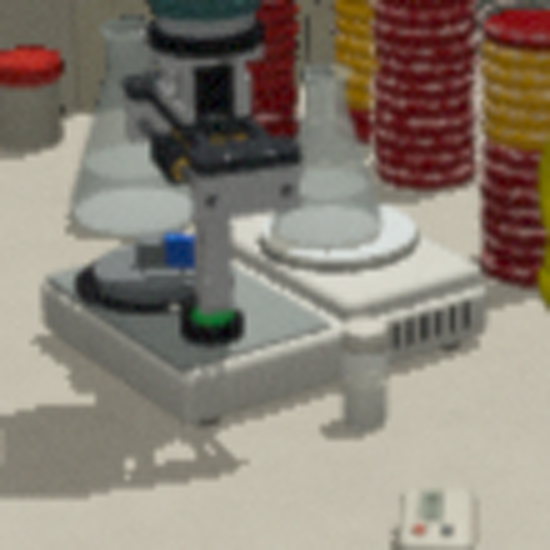

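```bash
python3 - <<'E'
from push import *
_,q=pusher(120,0,-1)
x,y=.5065,-.1155
r.move_l([x,y,.100],vel=.1)
r.hold(.1); f0=np.array(t.current_wrist_force())[2]
for z in (.095,.092,.089,.087,.085,.083,.081):
    g=r.move_l([x,y,z],vel=.03,guard=25)
    f=np.array(t.current_wrist_force())[2]-f0
    print(z,g,np.round(t.current_ee_pos(),4),round(f,2),t.current_t())
    if g or f>22: break
r.hold(.2)
shot("s10","side",270,160,110,110,5)
r.move_l([x,y,.15],vel=.12)
shot("s11","side",270,160,110,110,5)
print(t.current_t())
E
```

```text
0.095 False [ 0.5075 -0.1159  0.0956] 1.69 44.0917
0.092 False [ 0.5074 -0.1158  0.0924] 4.25 44.3417
0.089 False [ 0.5075 -0.1159  0.091 ] 14.03 44.5917
0.087 False [ 0.5076 -0.1159  0.0908] 27.29 44.8417
45.8167
```

View pics/s10.png

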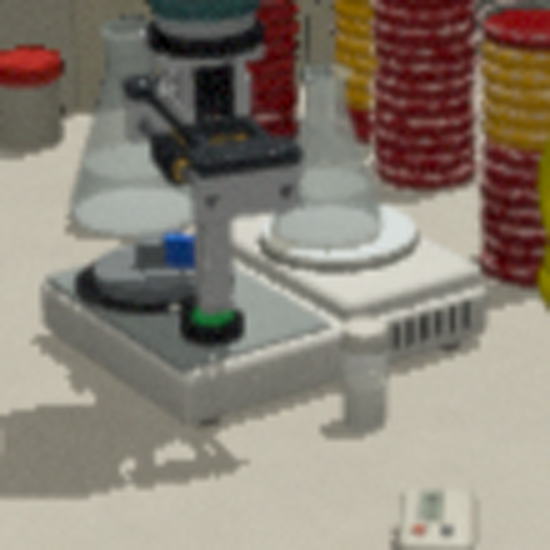

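```bash
python3 - <<'E'
from push import *
from ang import meas
print(r.nose_length)
_,q=pusher(120,0,-1)
r.move_to([.30,-.10,.22],q)
im=vision.snapshot("top")[:,:,::-1].copy(); cv2.imwrite("pics/t12.png",cv2.resize(im[140:260,290:450],None,fx=5,fy=5,interpolation=cv2.INTER_CUBIC))
print("img ang",meas(im),t.current_t())
shot("s12","side",270,160,110,110,5)
E
```

```text
0.025
img ang 55.99377566025076 46.7417
```

View pics/t12.png

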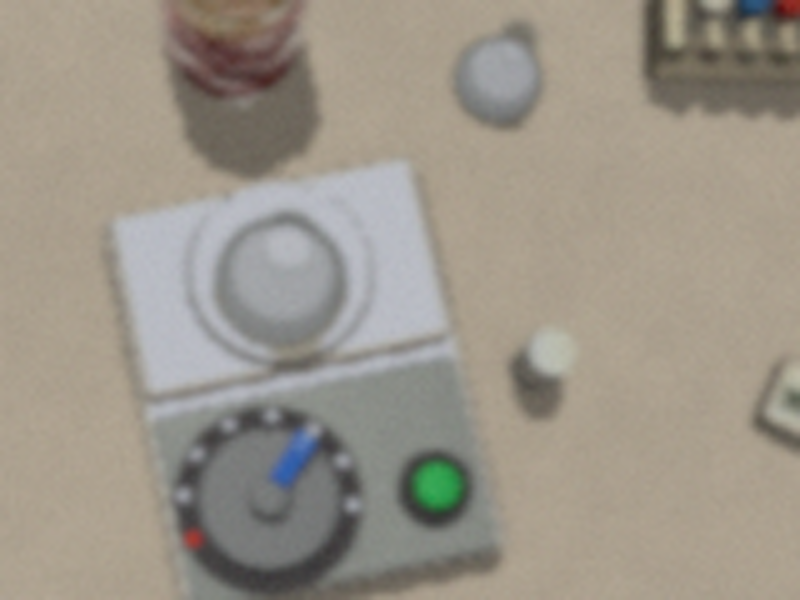

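View pics/s12.png

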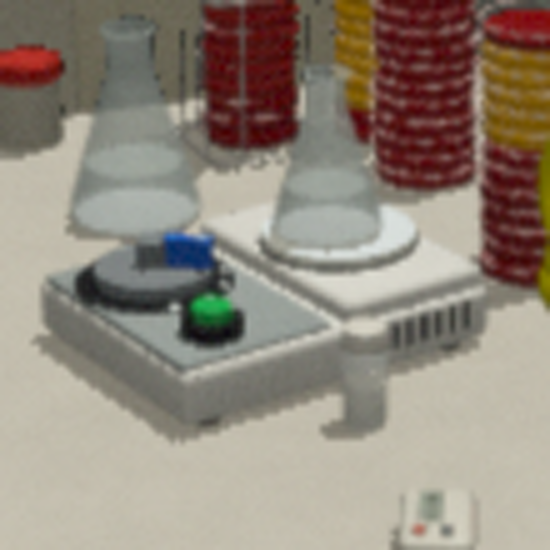

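```bash
python3 -c "
from plant import r
r.sign_off()"
```

```text
the job is handed in; nothing more can be done
```

The selector is set to mark 5, and the start button was then pressed down and came back up. The job was handed in at about 47 s.

- **Selector:** I pushed the wing clockwise with the closed fingertips on its left flank only, starting near mark 1. It took three passes: the first two left the wing at about 132° and 142°, short of mark 5. It did not visibly snap to a detent after those two; I pushed it the rest of the way. In the last top picture its direction works out at about 151.7°, against 150° for mark 5, and it was unchanged after the button presses.
- **Start button:** I pressed it twice.
    - **First press:** stopped early on the force guard, at about 7 N, so I could not be sure it was fully down.
    - **Second press:** reached a hard stop after about 6 mm of travel, at 27 N. Contact and hard stop both came about 4 mm higher than the given heights predict. I took that as a height offset, because the travel and spring force matched.
- **Other objects:** in the last pictures the button is up, and the flask and vial look unmoved. The timer and jar look undisturbed as far as those crops show them; I did not re-measure any positions.

**Disagreement:** the starting wing angle measured about 10° past mark 1. I did not explain this; the final angle agrees with the fifth dot.

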